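# Turn a guard flap over on the grinding mat

### The arm

A 6-joint arm with a two-finger parallel gripper is mounted at the origin on a cart in front of the work surface, level with it; the furniture and walls round the work are solid. World frame = base frame: x ahead of the robot, y to its left, z up, the work surface at z = 0. Lengths are in m, angles in rad, forces in N, time in s.
With the tool pointing down it reaches from about 0.325 to 0.9 m from the base axis. Payload 6.1 kg.
Tool frame: the origin (TCP) lies at the very end of the fingers, on their centre line; the grasp point (between the pads) lies 19 mm behind it; z points along the fingers, y is the line along which they close (so a half turn about z gives the same grasp; the last joint's range is limited). The gripper opens to 87 mm and grips with 3 to 60 N. Pads are 19 mm wide; open, the fingers measure 117 mm over their backs; the gripper's body (75 mm by 190 mm) begins 51 mm behind the grasp point.
Start: joints at [-1.369, 0.22, 1.526, -0, 1.395, -0.126], TCP at [0.201, -0.592, 0.223] pointing down, gripper open.
Joint ranges: [-2.98, 2.98], [-0.91, 2.08], [0.09, 2.57], [-1.24, 4.39], [0.2, 2.65], [-2.68, 2.68]. Speed limits (rad/s): [2.57, 2.57, 3.01, 3.14, 3.14, 3.14].

### API

Orientations are given as a 3x3 rotation matrix whose columns are the frame's x, y, z axes.
In Python, from plant import bot, get_image, workorder gives the robot as it stands. The module is installed in compiled form; this text tells all that it offers.
- The arm moves only by the tool servo_tool, never from a script. Its argument "increments" is a list that holds one entry, the list of rows, each a list of 6 numbers: the shift along the tool's x, y, z scaled (see below), then the turn, a rotation vector about the tool's x, y, z scaled (see below). A call has 1 to 5 rows; each row shifts and turns the commanded pose from where the row before left it, along the tool's axes as they then stand; what a row does not reach is not made up. The controller multiplies each number of a shift by 250 mm and each number of a turn by 10 degrees. A row lasts 1/8 s, in which the tool goes at most 62.5 mm and 10.7 degrees, less where a joint would pass 70% of its speed; a pose out of reach is approached as far as the arm can. A call with a number of a shift or a turn outside -1 to 1 is refused whole. A call with a gripper value outside its range is refused whole. "fingers" is the gripper command: -1 is fully open, 1 is shut, values between are in proportion, set as the call begins (left out, the last holds). The fingers move at their own pace and stop on an object; "newtons" is the grip in N (left out, the last holds). Time passes only in rows, so rows that do not move let the fingers close. It gives the time, the measured TCP pose, the force, the opening and the grip force at its end, in the units of the state.
- bot.observe(): the state, without advancing time (a new reading comes with each control period).
- get_image(name): name is "scene" or "top"; returns a dict with "frame" (400x640x3 uint8, blue, green, red), "range_z" (400x640 float32, m along the optical axis (not along the pixel's ray), 0 where there is no reading), "camera_matrix" (3x3 intrinsics, pixels), "dist" ([k1, k2, p1, p2, k3] as OpenCV has them; the pictures are not rectified), "eye" and "rotation" of the camera in the world. Camera axes: x right, y up, looking along -z (the intrinsics and any distortion apply to the point x, -y, -z); pixel columns grow to the right and rows downward; lengths in m; the calibration is good to about 2 mm. A picture is of the moment at which its call begins.
- workorder.hand_in(): hands the job in; it is judged then, once.
The state is a dict: "t": time; "qpos": joint angles; "joint_velocities": joint speeds; "joint_torque": joint torques, N m; "position": TCP position; "orientation": TCP orientation; "force": force on the tool from outside, world axes, zero at the start; "ft_torque": the same for the moment, N m; "gripper_width": finger opening in m; "grasp_force": force on a finger pad.
Only numpy, scipy, OpenCV 4.12 (cv2) and the standard library are available. Lean on these libraries where they do the work, as an engineer would, in place of code of your own. Each camera call takes 0.05 s, during which the arm holds its last target. There are 200 camera calls.

### The job

Of the two small guard flaps on the bench, one lies with its bright ground face up. Turn that one over and lay it, blue painted face up, in the middle of the black rubber mat, ready for grinding; it can be pinched across the two steel pins of its black bar, about which it swings freely. Let go of it, and leave the other flap, which already lies blue face up, where it is.

Things in the scene. Friction and masses are not known exactly. Their poses are not given: they have to be found in the camera images.
- flap_mid (a point): centre of the flap to turn over: plate 40 wide, 8 thick, one face blue, the other bright metal; 99 x 58 x 16 mm over all, about 450 g. At one short end a black bar with a steel pin at each end, at the other a heavy blue round bead, both 40 long, 16 thick. It lies level on both, centre 8 mm above the surface. x points from bar to bead, y along the bar, z out of the bright face (up at first).
- flap_bar (a point): middle of its black bar, 41.5 mm from the flap's centre, 83 mm from the bead's axis; axes as flap_mid. On its axis an 8 mm thick domed pin stands out 9 mm at each side, 58 mm tip to tip. Pinched by both pins with up to 20 N, the flap swings freely and hangs bead down when lifted. Once the bead just touches, move on level and then down in an arc about it (83 mm radius) to lay the flap over.
- spare_flap_mid (a point): centre of the other, equal flap, which lies with its blue face up and stays where it is (its z axis points down). Axes and sizes as flap_mid.
- mat_mid (a point): centre of the upper face of the black rubber mat, 180 x 180 mm and 4 mm thick, fixed to the bench; x and y along its sides, z up.

How it is judged:
By the outcome, as a careful person would: the job done as asked, in the order asked, and still so for the second after the job is handed in, with the robot touching nothing.
It also fails if it takes over 51 s, if anything falls off the work surface, if the arm or the gripper's body presses on something with over 40 N, if the wrist force passes 120 N, or if a joint passes its speed limit or range.

## Working session

There is one attempt and no reset: what is moved stays moved. The work goes in short steps, Python scripts to look and compute and a tool call to move; the robot and the scene stay as the last step left them, time stands still between calls to the robot, and variables do not carry over. Pictures are saved under pics/ and viewed, at most 12 in all, crops included, and the job is handed in when it is done.

Besides the shell and the picture viewer there is one more tool, called by a JSON object that holds its "method" and its "body". servo_tool: Moves the arm, as the interface text tells. Shifts and turns lie within -1 to 1; 1 stands for 250 mm of shift or 10 degrees of turn. Its arguments: {"type":"object","properties":{"increments":{"type":"array"},"fingers":{"type":"number"},"newtons":{"type":"number"}},"required":["increments"]}

```bash
mkdir -p pics; cat > h.py <<'E'
import numpy as np, cv2
from plant import bot, get_image, workorder
def px2w(im,u,v,z=None):
    K=np.array(im["camera_matrix"]);d=np.array(im["dist"])
    p=cv2.undistortPoints(np.array([[[u,v]]],float),K,d)[0,0]
    R=np.array(im["rotation"]);e=np.array(im["eye"])
    ray=R@np.array([p[0],-p[1],-1.0])
    if z is None:
        return e+ray*im["range_z"][int(round(v)),int(round(u))]
    return e+ray*(z-e[2])/ray[2]
E
python3 - <<'E'
from h import *
import pickle
for n in("scene","top"):
    im=get_image(n);pickle.dump(im,open(n+".pkl","wb"));cv2.imwrite(f"pics/{n}0.png",im["frame"]);print(n,im["eye"],np.round(im["rotation"],3).tolist(),im["camera_matrix"],im["dist"])
s=bot.observe();print(s["t"],s["position"],np.round(s["orientation"],3).tolist(),s["gripper_width"])
E
```

```text
scene [0.25398195 0.66063209 0.71488557] [[-0.907, 0.319, -0.276], [-0.422, -0.711, 0.563], [-0.016, 0.627, 0.779]] [[400.64329744   0.         319.64363389]
 [  0.         400.64329744 203.53007089]
 [  0.           0.           1.        ]] [-0.046888  0.        0.        0.        0.      ]
top [0.39093051 0.19993899 0.87061004] [[-0.011, 0.994, -0.107], [-1.0, -0.008, 0.021], [0.02, 0.108, 0.994]] [[391.43806806   0.         326.56680491]
 [  0.         391.43806806 200.28450952]
 [  0.           0.           1.        ]] [-0.02595668  0.          0.          0.          0.        ]
0.1 [ 0.20111473 -0.59118026  0.22153749] [[0.947, 0.322, -0.0], [0.322, -0.947, 0.002], [0.0, -0.002, -1.0]] 0.08720996526662152
```

View pics/top0.png

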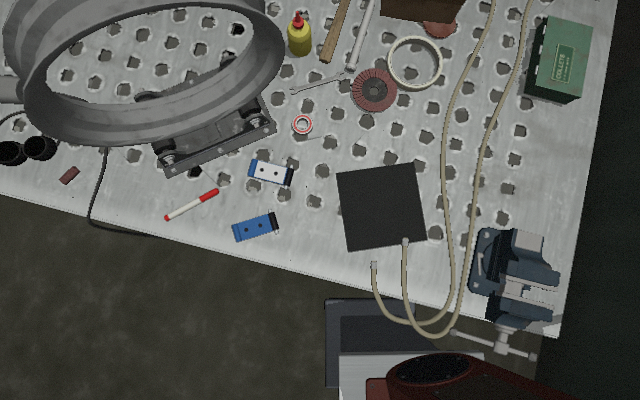

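View pics/scene0.png

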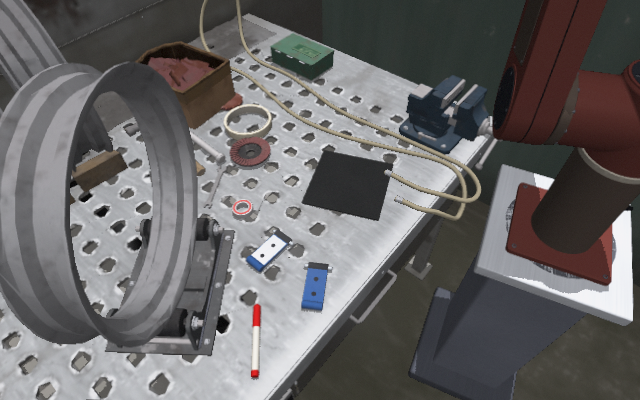

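The top view shows the bright flap at about (270,173), with its bar at the right end (~289,176) and its bead at the left (~253,170). The spare is at (255,227) and the mat is centred at about (382,206). The rim's stand is close to the bright flap, on the left and ahead. I'll enlarge this area.

```bash
python3 - <<'E'
from h import *
import pickle
a=pickle.load(open("top.pkl","rb"));b=pickle.load(open("scene.pkl","rb"))
c1=cv2.resize(a["frame"][150:250,235:305],None,fx=6,fy=6,interpolation=cv2.INTER_CUBIC)[:600]
c2=cv2.resize(b["frame"][215:315,240:300],None,fx=6,fy=6,interpolation=cv2.INTER_CUBIC)
cv2.imwrite("pics/c.png",np.hstack([c1,c2]))
for p in [(337,173),(414,162),(427,241),(348,251)]: print("mat",px2w(a,*p,z=.004), px2w(a,p[0]+(3 if p[0]<380 else -3),p[1]+(3 if p[1]<200 else -3)))
for p in [(322,151),(391,164),(379,219),(303,205)]: print("mat scene",px2w(b,*p,z=.004))
# height map near flap from both depth
for im,n in((a,'top'),(b,'scene')):
    vv,uu=np.mgrid[0:400,0:640]; P=cv2.undistortPoints(np.stack([uu,vv],-1).reshape(-1,1,2).astype(float),np.array(im["camera_matrix"]),np.array(im["dist"])).reshape(-1,2)
    Z=im["range_z"].ravel();W=np.array(im["eye"])+(np.c_[P[:,0],-P[:,1],-np.ones(len(P))]*Z[:,None])@np.array(im["rotation"]).T
    W=W[Z>0]; m=(W[:,2]>.03)
    xs=np.arange(.36,.72,.03);ys=np.arange(.46,.12,-.03)
    print(n)
    for x in xs[::-1]: print("%.2f"%x,[int(1000*max([0,*W[m&(abs(W[:,0]-x)<.015)&(abs(W[:,1]-y)<.015),2]])) for y in ys])
E
```

```text
mat [0.54602852 0.15731436 0.004     ] [0.53917101 0.15066475 0.00391919]
mat [ 0.57013941 -0.01760252  0.004     ] [ 0.56337085 -0.01063528  0.00351003]
mat [ 0.39186589 -0.04045849  0.004     ] [ 0.3985843  -0.03442029  0.00239816]
mat [0.37197587 0.13544074 0.004     ] [0.37845644 0.1287116  0.00391177]
mat scene [ 0.57238591 -0.01107701  0.004     ]
mat scene [ 0.39754392 -0.0386845   0.004     ]
mat scene [0.36762852 0.13311839 0.004     ]
mat scene [0.53815269 0.1664786  0.004     ]
top
0.69 [435, 432, 441, 440, 440, 419, 385, 0, 0, 0, 0, 0]
0.66 [449, 461, 459, 453, 440, 76, 0, 0, 0, 0, 0, 0]
0.63 [461, 462, 0, 54, 71, 0, 0, 0, 0, 0, 0, 0]
0.60 [31, 0, 0, 0, 0, 0, 0, 0, 0, 0, 0, 0]
0.57 [0, 0, 0, 0, 0, 0, 0, 0, 0, 0, 0, 0]
0.54 [0, 0, 0, 0, 0, 0, 0, 0, 0, 0, 0, 0]
0.51 [0, 0, 0, 0, 0, 0, 0, 0, 0, 0, 0, 0]
0.48 [0, 0, 0, 0, 0, 0, 0, 0, 0, 0, 0, 0]
0.45 [0, 0, 0, 0, 0, 0, 0, 0, 0, 0, 0, 0]
0.42 [0, 0, 0, 0, 0, 0, 0, 0, 0, 0, 0, 0]
0.39 [0, 0, 0, 0, 0, 0, 0, 0, 0, 0, 0, 0]
0.36 [0, 0, 0, 0, 0, 0, 0, 0, 0, 0, 0, 0]
scene
0.69 [450, 447, 443, 428, 436, 419, 385, 0, 0, 0, 0, 0]
0.66 [449, 461, 460, 453, 439, 75, 0, 0, 0, 0, 0, 0]
0.63 [461, 463, 0, 55, 78, 58, 0, 0, 0, 0, 0, 0]
0.60 [31, 0, 0, 0, 0, 0, 0, 0, 0, 0, 0, 0]
0.57 [0, 0, 0, 0, 0, 0, 0, 0, 0, 0, 0, 0]
0.54 [0, 0, 0, 0, 0, 0, 0, 0, 0, 0, 0, 0]
0.51 [0, 0, 0, 0, 0, 0, 0, 0, 0, 0, 0, 0]
0.48 [0, 0, 0, 0, 0, 0, 0, 0, 0, 0, 0, 0]
0.45 [0, 0, 0, 0, 0, 0, 0, 0, 0, 0, 0, 0]
0.42 [0, 0, 0, 0, 0, 0, 0, 0, 0, 0, 0, 0]
0.39 [0, 0, 0, 0, 0, 0, 0, 0, 0, 0, 0, 0]
0.36 [0, 0, 0, 0, 0, 0, 0, 0, 0, 0, 0, 0]
```

View pics/c.png

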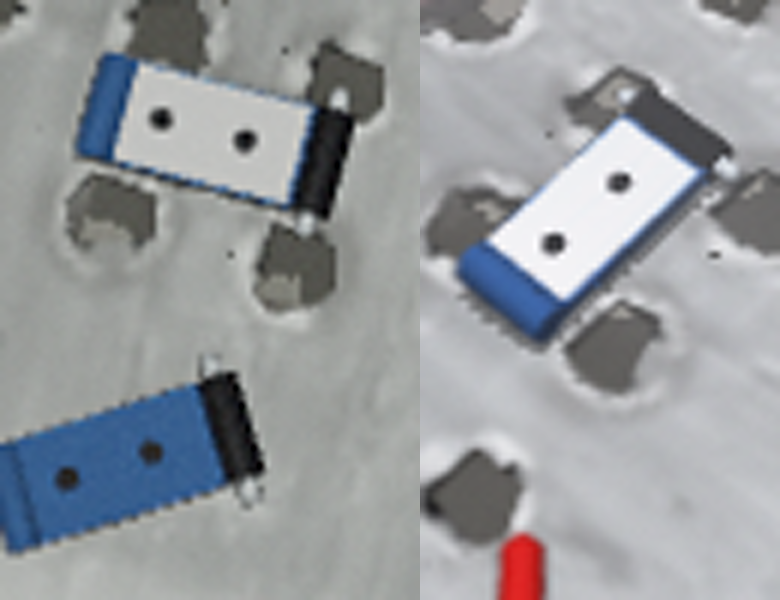

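```bash
python3 - <<'E'
from h import *
import pickle
a=pickle.load(open("top.pkl","rb"));b=pickle.load(open("scene.pkl","rb"))
A=lambda x,y,z:px2w(a,(x+.5)/6-.5+235,(y+.5)/6-.5+150,z)
B=lambda x,y,z:px2w(b,(x-419.5)/6-.5+240,(y+.5)/6-.5+215,z)
for F,p1,p2,bd in((A,(341,95),(306,228),(108,108)),(B,(626,95),(728,167),(510,290))):
    q1,q2,c=F(*p1,.008),F(*p2,.008),F(*bd,.012)
    m=(q1+q2)/2;d=m-c
    print(q1,q2,"len",np.linalg.norm(q1-q2),"bar",m,"bead",c,"dist",np.linalg.norm(d[:2]),"bar->bead ang",np.degrees(np.arctan2(-d[1],-d[0])),"pin ang",np.degrees(np.arctan2(*(q1-q2)[1::-1])))
# black bar corners in top
k=[(318,107),(353,112),(328,220),(292,207)]
print(np.mean([A(*p,.012) for p in k],0))
# spare
s1,s2=A(210,365,.008),A(250,492,.008);print("spare pins",s1,s2)
t=[px2w(a,*p,z=.004) for p in[(337,173),(414,162),(427,241),(348,251)]];print("mat",np.mean(t,0),np.degrees(np.arctan2(*(t[0]-t[3])[1::-1])),np.degrees(np.arctan2(*(t[0]-t[1])[1::-1])))
t=[px2w(b,*p,z=.004) for p in[(322,151),(391,164),(379,219),(303,205)]];print("mat scene",np.mean(t,0))
E
```

```text
[0.56322587 0.25924545 0.008     ] [0.5133052 0.2722208 0.008    ] len 0.05157937963654036 bar [0.53826554 0.26573312 0.008     ] bead [0.5581656  0.34512668 0.012     ] dist 0.08184955912225671 bar->bead ang 75.92866424691452 pin ang -14.569893476173522
[0.56258516 0.25778519 0.008     ] [0.51491146 0.26998638 0.008     ] len 0.04921026257440149 bar [0.53874831 0.26388579 0.008     ] bead [0.55766293 0.34650544 0.012     ] dist 0.08475712035413556 bar->bead ang 77.1051462852174 pin ang -14.355647265971454
[0.53755243 0.26571408 0.012     ]
spare pins [0.46275235 0.30743375 0.008     ] [0.41604452 0.29262198 0.008     ]
mat [0.47000242 0.05867352 0.004     ] 7.16294785768573 97.84830650522319
mat scene [0.46892776 0.06245887 0.004     ]
```

{"method": "servo_tool", "body": {"increments": [[[0,0,-0.05,0,0,-0.945],[0,0,-0.05,0,0,-0.945],[0,0,-0.05,0,0,-0.945],[0,0,-0.05,0,0,-0.945],[0,0,0,0,0,-0.945]]], "fingers": -1}}

```text
t: 0.72
position: [0.2013, -0.5921, 0.2735]
orientation: [[0.401, 0.916, 0.0], [0.916, -0.401, -0.001], [-0.001, 0.001, -1.0]]
force: [-0.1, -0.1, 0.4]
gripper_width: 0.0868
grasp_force: 0.0
```

{"method": "servo_tool", "body": {"increments": [[[0,0,0,0,0,-0.945]]]}}

```text
t: 0.85
position: [0.2012, -0.5915, 0.2722]
orientation: [[0.245, 0.969, -0.0], [0.969, -0.245, 0.001], [0.001, -0.0, -1.0]]
force: [-0.2, 0.1, -0.1]
gripper_width: 0.0872
grasp_force: 0.0
```

```bash
cat >> h.py <<'E'
def go(x,y,z,yaw=None):
    s=bot.observe();R=np.array(s["orientation"]);d=np.array([x,y,z])-s["position"]
    print("t",s["t"],"pos",np.round(s["position"],4),"ydir deg",np.degrees(np.arctan2(R[1,1],R[0,1])),"tilt",np.round(R[:,2],4),"tool shift units",np.round(R.T@d/.25,4),"w",s["gripper_width"],"F",np.round(s["force"],2),"q",np.round(s["qpos"],2),"gf",s["grasp_force"])
E
python3 -c "
from h import *
go(.538,.265,.12)"
```

```text
t 0.85 pos [ 0.2012 -0.5915  0.2722] ydir deg -14.204502748838616 tilt [-1.e-04  7.e-04 -1.e+00] tool shift units [3.6515 0.4655 0.6108] w 0.08717855858890043 F [-0.22  0.09 -0.13] q [-1.37  0.19  1.47  0.    1.48 -1.12] gf 0.0
```

{"method": "servo_tool", "body": {"increments": [[[0.228,0.029,0,0,0,0],[0.228,0.029,0,0,0,0],[0.228,0.029,0,0,0,0],[0.228,0.029,0,0,0,0],[0.228,0.029,0,0,0,0]]]}}

```text
t: 1.48
position: [0.308, -0.323, 0.2721]
orientation: [[0.251, 0.968, -0.0], [0.968, -0.251, 0.0], [0.0, -0.0, -1.0]]
force: [0.5, -0.0, 0.9]
gripper_width: 0.0872
grasp_force: 0.0
```

{"method": "servo_tool", "body": {"increments": [[[0.228,0.029,0,0,0,0],[0.228,0.029,0,0,0,0],[0.228,0.029,0,0,0,0],[0.228,0.029,0,0,0,0],[0.228,0.029,0,0,0,0]]]}}

```text
t: 2.1
position: [0.4145, -0.0562, 0.2724]
orientation: [[0.251, 0.968, 0.0], [0.968, -0.251, -0.0], [-0.0, 0.0, -1.0]]
force: [0.6, -0.7, 0.3]
gripper_width: 0.087
grasp_force: 0.0
```

{"method": "servo_tool", "body": {"increments": [[[0.228,0.029,0,0,0,0],[0.228,0.029,0,0,0,0],[0.228,0.029,0,0,0,0],[0.228,0.029,0.1,0,0,0],[0.228,0.029,0.1,0,0,0]]]}}

```text
t: 2.72
position: [0.5212, 0.2104, 0.2221]
orientation: [[0.25, 0.968, 0.001], [0.968, -0.25, -0.0], [0.0, 0.001, -1.0]]
force: [1.1, -1.3, 0.5]
gripper_width: 0.0873
grasp_force: 0.0
```

{"method": "servo_tool", "body": {"increments": [[[0,0,0.1,0,0,0],[0,0,0.1,0,0,0],[0,0,0.1,0,0,0],[0,0,0.1,0,0,0],[0,0,0,0,0,0]]]}}

```text
t: 3.35
position: [0.5185, 0.2079, 0.12]
orientation: [[0.251, 0.968, -0.006], [0.968, -0.251, -0.001], [-0.003, -0.005, -1.0]]
force: [-0.7, 0.3, 0.5]
gripper_width: 0.0869
grasp_force: 0.0
```

```bash
python3 -c "
from h import *
go(.538,.265,.03)"
```

```text
t 3.35 pos [0.5185 0.2079 0.12  ] ydir deg -14.517823457236107 tilt [-0.0056 -0.0014 -1.    ] tool shift units [0.2417 0.0201 0.3591] w 0.08694091050120813 F [-0.72  0.29  0.53] q [ 0.24  0.16  1.79 -0.    1.19  0.49] gf 0.0
```

{"method": "servo_tool", "body": {"increments": [[[0.12,0.01,0,0,0,0],[0.12,0.01,0.1,0,0,0],[0,0,0.12,0,0,0],[0,0,0.08,0,0,0],[0,0,0,0,0,0]]]}}

```text
t: 3.98
position: [0.5394, 0.2646, 0.0464]
orientation: [[0.251, 0.968, -0.003], [0.968, -0.251, -0.001], [-0.002, -0.003, -1.0]]
force: [0.3, -0.2, 0.1]
gripper_width: 0.0871
grasp_force: 0.0
```

```bash
python3 -c "
from h import *
go(.538,.265,.003)
for n in('top','scene'):
    im=get_image(n);f=im['frame']
    r=f[135:215,235:335] if n=='top' else f[190:270,230:330]
    globals()[n]=cv2.resize(r,None,fx=6,fy=6,interpolation=cv2.INTER_CUBIC)
    cv2.imwrite('pics/g_%s.png'%n,globals()[n])
go(.538,.265,.003)
"
```

```text
t 3.975 pos [0.5394 0.2646 0.0464] ydir deg -14.532204880897229 tilt [-0.0031 -0.0011 -1.    ] tool shift units [ 0.0003 -0.0052  0.1735] w 0.08711863851268901 F [ 0.28 -0.22  0.13] q [ 0.32  0.35  1.72 -0.    1.07  0.58] gf 0.0
t 4.075 pos [0.5413 0.2652 0.0487] ydir deg -14.54977437712197 tilt [ 1.e-03  4.e-04 -1.e+00] tool shift units [-0.0041 -0.0127  0.1828] w 0.08714854950939425 F [ 1.07 -0.64  1.36] q [0.32 0.35 1.72 0.   1.07 0.58] gf 0.0
```

View pics/g_scene.png

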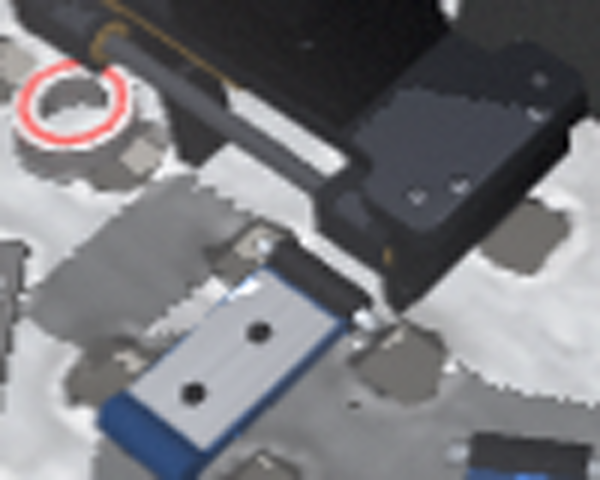

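The view shows the open fingers straddling the bar. The pins are at about (265,243) and (362,320), and the finger tips sit beyond each of them. Going down, checking force, then closing.

{"method": "servo_tool", "body": {"increments": [[[0,-0.006,0.08,0,0,0],[0,0,0.06,0,0,0],[0,0,0.025,0,0,0],[0,0,0.012,0,0,0],[0,0,0,0,0,0]]]}}

```text
t: 4.7
position: [0.5392, 0.2657, 0.0033]
orientation: [[0.251, 0.968, -0.0], [0.968, -0.251, -0.0], [-0.0, -0.0, -1.0]]
force: [0.3, 0.4, 0.4]
gripper_width: 0.0872
grasp_force: 0.0
```

{"method": "servo_tool", "body": {"increments": [[[0,0,0,0,0,0],[0,0,0,0,0,0],[0,0,0,0,0,0],[0,0,0,0,0,0],[0,0,0,0,0,0]]], "fingers": 0.5, "newtons": 15}}

```text
t: 5.32
position: [0.5392, 0.2657, 0.0036]
orientation: [[0.251, 0.968, 0.0], [0.968, -0.251, 0.0], [0.0, 0.0, -1.0]]
force: [0.1, -0.7, 0.7]
gripper_width: 0.0557
grasp_force: 15.0
```

{"method": "servo_tool", "body": {"increments": [[[0,0,0,0,0,0],[0,0,0,0,0,0],[0,0,0,0,0,0]]]}}

```text
t: 5.7
position: [0.5392, 0.2657, 0.0035]
orientation: [[0.251, 0.968, 0.0], [0.968, -0.251, 0.0], [0.0, 0.0, -1.0]]
force: [-0.6, 0.1, 2.2]
gripper_width: 0.0559
grasp_force: 15.0
```

{"method": "servo_tool", "body": {"increments": [[[0,0,-0.03,0,0,0],[0,0,-0.03,0,0,0],[0,0,-0.03,0,0,0],[0,0,-0.03,0,0,0],[0,0,0,0,0,0]]], "newtons": 19}}

```text
t: 6.32
position: [0.5396, 0.2655, 0.0343]
orientation: [[0.251, 0.968, 0.001], [0.968, -0.251, -0.0], [0.0, 0.001, -1.0]]
force: [-0.4, -1.4, -1.7]
gripper_width: 0.0555
grasp_force: 19.0
```

```bash
python3 -c "
from h import *
go(.538,.265,.12)
im=get_image('scene');cv2.imwrite('pics/l.png',cv2.resize(im['frame'][190:290,230:330],None,fx=6,fy=6,interpolation=cv2.INTER_CUBIC))
"
```

```text
t 6.325 pos [0.5396 0.2655 0.0343] ydir deg -14.51183744210064 tilt [ 1.e-03 -1.e-04 -1.e+00] tool shift units [-0.0037 -0.0053 -0.3426] w 0.0554941231235684 F [-0.39 -1.35 -1.66] q [ 0.33  0.37  1.73 -0.    1.05  0.58] gf 18.999783396720886
```

View pics/l.png

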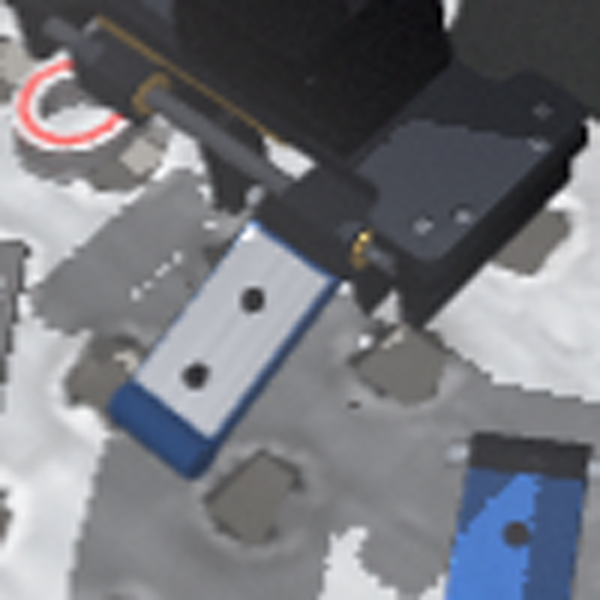

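The bar end has risen with the gripper: its plate corners moved from (265,270) and (345,322) to (253,222) and (340,278). The bead is still on the bench. Continuing up.

{"method": "servo_tool", "body": {"increments": [[[0,0,-0.04,0,0,0],[0,0,-0.05,0,0,0],[0,0,-0.05,0,0,0],[0,0,-0.05,0,0,0],[0,0,-0.05,0,0,0]]]}}

```text
t: 7.0
position: [0.5389, 0.2654, 0.0941]
orientation: [[0.251, 0.968, -0.0], [0.968, -0.251, -0.0], [-0.0, -0.0, -1.0]]
force: [-0.4, -0.4, -4.6]
gripper_width: 0.0557
grasp_force: 19.0
```

{"method": "servo_tool", "body": {"increments": [[[0,0,-0.06,0,0,0],[0,0,-0.06,0,0,0],[0,0,-0.06,0,0,0],[0,0,-0.06,0,0,0],[0,0,0,0,0,0]]]}}

```text
t: 7.62
position: [0.5404, 0.2661, 0.1555]
orientation: [[0.251, 0.968, 0.003], [0.968, -0.251, 0.001], [0.002, 0.003, -1.0]]
force: [-0.3, 0.6, -5.2]
gripper_width: 0.0554
grasp_force: 19.0
```

```bash
python3 -c "
from h import *
go(.475,.0194,.15)
im=get_image('scene');cv2.imwrite('pics/l2.png',cv2.resize(im['frame'][150:300,200:350],None,fx=4,fy=4,interpolation=cv2.INTER_CUBIC))
"
```

```text
t 7.625 pos [0.5404 0.2661 0.1555] ydir deg -14.52166480168843 tilt [ 0.0033  0.0012 -1.    ] tool shift units [-1.0208 -0.0058  0.0199] w 0.05542773202656099 F [-0.28  0.65 -5.19] q [0.33 0.22 1.66 0.   1.26 0.58] gf 18.999457955360413
```

View pics/l2.png

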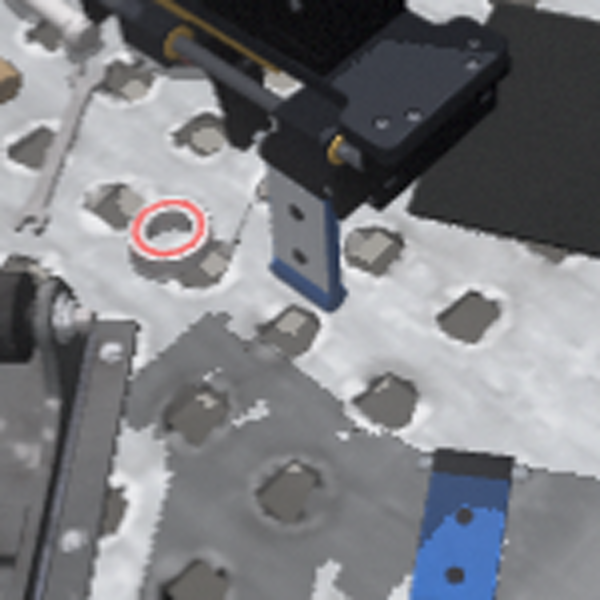

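The flap hangs bead down at crop (305,240), with its bright face toward +y as expected. Next I'll carry it over the mat and turn it square.

{"method": "servo_tool", "body": {"increments": [[[-0.08,0,0,0,0,0],[-0.16,0,0,0,0,0],[-0.2,0,0,0,0,0],[-0.2,0,0,0,0,0],[-0.18,0,0,0,0,0]]]}}

```text
t: 8.3
position: [0.486, 0.0649, 0.1525]
orientation: [[0.251, 0.968, -0.002], [0.968, -0.251, -0.001], [-0.001, -0.001, -1.0]]
force: [0.7, -0.9, -3.7]
gripper_width: 0.0555
grasp_force: 19.0
```

{"method": "servo_tool", "body": {"increments": [[[-0.12,0,0,0,0,0],[-0.078,0,0,0,0,-0.5],[0,0,0,0,0,-0.6],[0,0,0,0,0,-0.6],[0,0,0,0,0,-0.5]]]}}

```text
t: 8.93
position: [0.474, 0.0185, 0.1525]
orientation: [[-0.133, 0.991, -0.002], [0.991, 0.133, -0.0], [0.0, -0.002, -1.0]]
force: [0.8, 0.6, -4.4]
gripper_width: 0.0555
grasp_force: 19.0
```

{"method": "servo_tool", "body": {"increments": [[[0,0,0.05,0,0,0],[0,0,0.05,0,0,0],[0,0,0.04,0,0,0],[0,0,0,0,0,0],[0,0,0,0,0,0]]]}}

```text
t: 9.55
position: [0.4755, 0.0193, 0.1185]
orientation: [[-0.13, 0.992, 0.0], [0.992, 0.13, 0.0], [-0.0, 0.0, -1.0]]
force: [0.8, 0.6, -4.0]
gripper_width: 0.0555
grasp_force: 19.0
```

```bash
python3 -c "
from h import *
go(.475,.0194,.0915)
im=get_image('scene');cv2.imwrite('pics/m.png',cv2.resize(im['frame'][100:250,270:420],None,fx=4,fy=4,interpolation=cv2.INTER_CUBIC))
go(.475,.0194,.0915)
"
```

```text
t 9.55 pos [0.4755 0.0193 0.1185] ydir deg 7.472918054048832 tilt [ 1.e-04  0.e+00 -1.e+00] tool shift units [ 0.0007 -0.0021  0.108 ] w 0.055513385001094546 F [ 0.79  0.58 -4.01] q [-0.13 -0.04  2.01  0.    1.17 -0.26] gf 18.999553620815277
t 9.6 pos [0.4758 0.0193 0.1188] ydir deg 7.477976115074243 tilt [ 8.e-04 -1.e-04 -1.e+00] tool shift units [ 0.0009 -0.0031  0.1092] w 0.05546636263547697 F [-0.1   0.31 -4.58] q [-0.13 -0.04  2.01  0.    1.17 -0.26] gf 18.999553620815277
```

View pics/m.png

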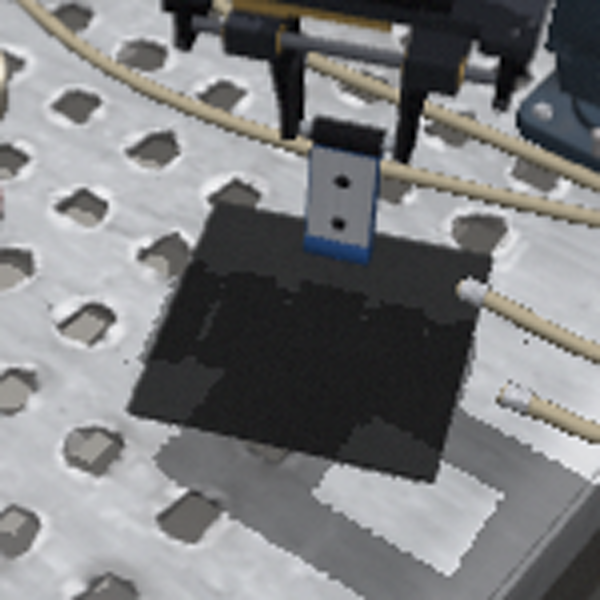

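The flap hangs squarely over the mat, bead at crop (340,250). Lowering to touch.

{"method": "servo_tool", "body": {"increments": [[[0,0,0.04,0,0,0],[0,0,0.036,0,0,0],[0,0,0.016,0,0,0],[0,0,0,0,0,0],[0,0,0,0,0,0]]]}}

```text
t: 10.22
position: [0.4756, 0.0193, 0.0956]
orientation: [[-0.13, 0.991, 0.0], [0.991, 0.13, -0.0], [-0.0, 0.0, -1.0]]
force: [0.8, -0.6, -3.8]
gripper_width: 0.0556
grasp_force: 19.0
```

{"method": "servo_tool", "body": {"increments": [[[0,0,0.006,0,0,0],[0,0,0,0,0,0]]]}}

```text
t: 10.48
position: [0.4754, 0.0192, 0.094]
orientation: [[-0.13, 0.991, 0.0], [0.991, 0.13, -0.0], [-0.0, 0.0, -1.0]]
force: [0.5, -0.3, -4.4]
gripper_width: 0.0553
grasp_force: 19.0
```

{"method": "servo_tool", "body": {"increments": [[[0,0,0.006,0,0,0],[0,0,0,0,0,0]]]}}

```text
t: 10.72
position: [0.4753, 0.0193, 0.0923]
orientation: [[-0.13, 0.991, -0.0], [0.991, 0.13, 0.0], [0.0, -0.0, -1.0]]
force: [-0.5, -0.8, -4.2]
gripper_width: 0.0554
grasp_force: 19.0
```

{"method": "servo_tool", "body": {"increments": [[[0,0,0.004,0,0,0],[0,0,0,0,0,0]]]}}

```text
t: 10.98
position: [0.4756, 0.0192, 0.0917]
orientation: [[-0.13, 0.991, 0.0], [0.991, 0.13, -0.0], [-0.0, 0.0, -1.0]]
force: [-0.2, -0.2, -2.3]
gripper_width: 0.0554
grasp_force: 19.0
```

{"method": "servo_tool", "body": {"increments": [[[0,0,0.004,0,0,0],[0,0,0,0,0,0]]]}}

```text
t: 11.22
position: [0.476, 0.019, 0.0915]
orientation: [[-0.13, 0.991, 0.001], [0.991, 0.13, -0.001], [-0.001, 0.001, -1.0]]
force: [-1.9, -0.5, 5.3]
gripper_width: 0.0556
grasp_force: 19.0
```

{"method": "servo_tool", "body": {"increments": [[[0.02,0,0,0,0,0],[0.038,0.0,0.002,0,0,0],[0.028,0,0.007,0,0,0],[0.028,0,0.009,0,0,0],[0,0,0,0,0,0]]]}}

```text
t: 11.85
position: [0.4729, 0.0486, 0.0875]
orientation: [[-0.131, 0.991, 0.003], [0.991, 0.131, 0.001], [0.001, 0.003, -1.0]]
force: [-2.0, 2.3, 10.0]
gripper_width: 0.0556
grasp_force: 19.0
```

```bash
python3 -c "
from h import *
go(.475,.0194,.0915)
im=get_image('scene');cv2.imwrite('pics/n.png',cv2.resize(im['frame'][100:250,270:420],None,fx=4,fy=4,interpolation=cv2.INTER_CUBIC))
"
```

```text
t 11.85 pos [0.4729 0.0486 0.0875] ydir deg 7.521028589557738 tilt [ 0.0029  0.001  -1.    ] tool shift units [-0.1168 -0.0071 -0.0161] w 0.05560571036076574 F [-2.02  2.32  9.99] q [-0.06  0.    2.03  0.    1.1  -0.2 ] gf 19.001165628433228
```

View pics/n.png

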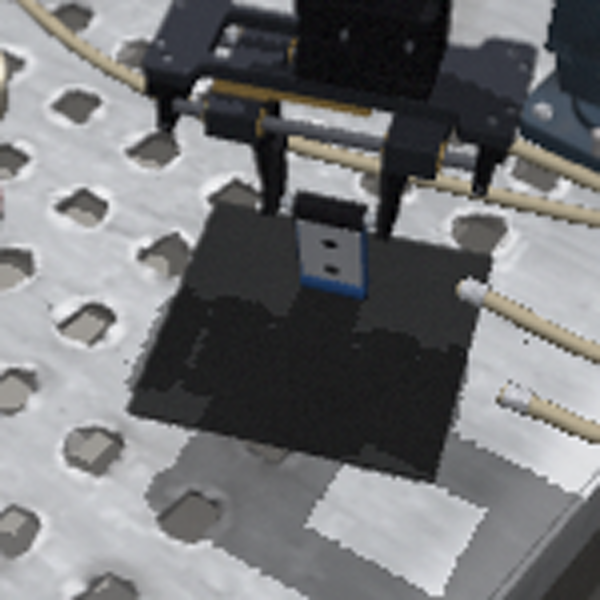

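The flap now leans over the right way, with its hole spacing foreshortened from 42 to 25 px, and the bead rests at crop (332,290). Continuing the arc.

{"method": "servo_tool", "body": {"increments": [[[0.027,0,0.011,0,0,0],[0.027,0,0.013,0,0,0],[0.025,0,0.015,0,0,0],[0.023,0,0.018,0,0,0],[0,0,0,0,0,0]]]}}

```text
t: 12.52
position: [0.47, 0.0745, 0.0731]
orientation: [[-0.131, 0.991, 0.004], [0.991, 0.131, 0.002], [0.002, 0.004, -1.0]]
force: [-0.3, 5.4, 4.8]
gripper_width: 0.0553
grasp_force: 19.0
```

{"method": "servo_tool", "body": {"increments": [[[0.041,0,0.041,0,0,0],[0.033,0,0.048,0,0,0],[0.024,0,0.052,0,0,0],[0,0,0,0,0,0]]]}}

```text
t: 13.02
position: [0.4633, 0.0973, 0.0344]
orientation: [[-0.131, 0.991, -0.004], [0.991, 0.131, -0.0], [0.0, -0.004, -1.0]]
force: [-0.5, 0.3, -0.4]
gripper_width: 0.0554
grasp_force: 19.0
```

```bash
python3 -c "
from h import *
go(.4641,.102,.0085)
im=get_image('top');cv2.imwrite('pics/o.png',cv2.resize(im['frame'][140:270,310:440],None,fx=4,fy=4,interpolation=cv2.INTER_CUBIC))
im=get_image('scene');cv2.imwrite('pics/p.png',cv2.resize(im['frame'][100:250,270:420],None,fx=4,fy=4,interpolation=cv2.INTER_CUBIC))
"
```

```text
t 13.025 pos [0.4633 0.0973 0.0344] ydir deg 7.532538724986588 tilt [-3.9e-03 -4.0e-04 -1.0e+00] tool shift units [0.0182 0.0062 0.1037] w 0.05541815199821945 F [-0.53  0.28 -0.38] q [ 0.04  0.09  2.06 -0.    1.   -0.09] gf 18.999987244606018
```

View pics/p.png

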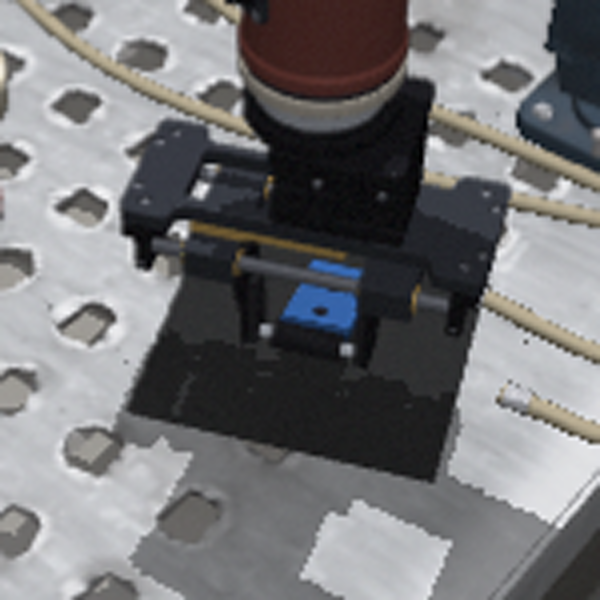

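Blue face is up; the pins at crop (266,330) and (347,350) sit at the finger tips. Finishing the lowering.

{"method": "servo_tool", "body": {"increments": [[[0.01,0,0.04,0,0,0],[0.006,0,0.036,0,0,0],[0.002,0,0.02,0,0,0],[0,0,0,0,0,0],[0,0,0,0,0,0]]]}}

```text
t: 13.75
position: [0.4644, 0.1014, 0.0124]
orientation: [[-0.13, 0.991, -0.0], [0.991, 0.13, -0.0], [-0.0, -0.001, -1.0]]
force: [-0.1, 0.3, -0.4]
gripper_width: 0.0557
grasp_force: 19.0
```

```bash
python3 -c "
from h import *
go(.4641,.102,.0085)
im=get_image('scene');cv2.imwrite('pics/q.png',cv2.resize(im['frame'][150:210,320:380],None,fx=10,fy=10,interpolation=cv2.INTER_CUBIC))
import pickle;pickle.dump(im,open('s2.pkl','wb'))
"
```

```text
t 13.75 pos [0.4644 0.1014 0.0124] ydir deg 7.476997776618755 tilt [-5.e-04 -3.e-04 -1.e+00] tool shift units [ 0.0025 -0.0008  0.0156] w 0.05571631943387209 F [-0.11  0.32 -0.4 ] q [ 0.05  0.14  2.06 -0.    0.94 -0.08] gf 18.99982988834381
```

View pics/q.png

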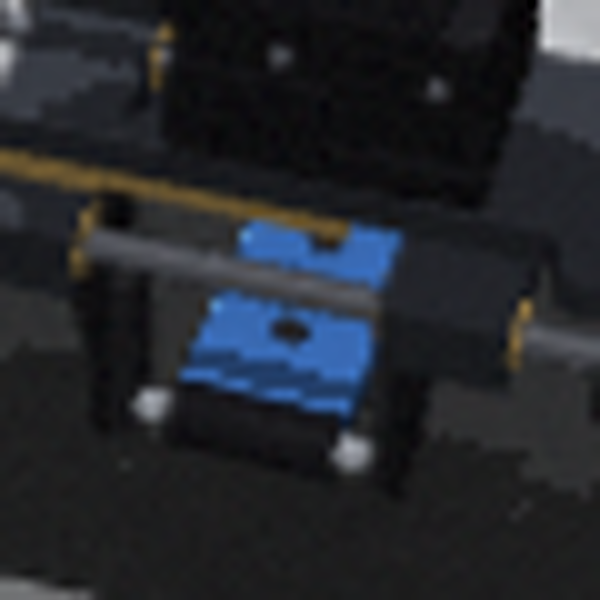

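```bash
python3 -c "
from h import *
import pickle
b=pickle.load(open('s2.pkl','rb'))
for z in(.012,.016,.02):
    q=[px2w(b,334.75,190.05,z),px2w(b,354.75,195.05,z)];print(z,q,np.linalg.norm(q[0]-q[1]),np.mean(q,0))
print(px2w(b,335,190),px2w(b,355,195),px2w(b,345,193),px2w(b,347,180))
R=np.array(bot.observe()['orientation']);print((R.T@(np.mean(q,0)-bot.observe()['position'])))
"
```

```text
0.012 [array([0.48761927, 0.10227048, 0.012     ]), array([0.43986321, 0.09737757, 0.012     ])] 0.04800605674176785 [0.46374124 0.09982402 0.012     ]
0.016 [array([0.48628968, 0.10544801, 0.016     ]), array([0.43880539, 0.10058296, 0.016     ])] 0.04773286259186347 [0.46254754 0.10301549 0.016     ]
0.02 [array([0.48496009, 0.10862555, 0.02      ]), array([0.43774758, 0.10378834, 0.02      ])] 0.0474596684419591 [0.46135383 0.10620695 0.02      ]
[0.48480523 0.10751996 0.01907715] [0.43759116 0.10249564 0.01884746] [0.46023867 0.10706914 0.0198348 ] [0.4712814  0.06852457 0.01993718]
[ 0.00515759 -0.00240913 -0.00752967]
```

{"method": "servo_tool", "body": {"increments": [[[0.001,0,0.007,0,0,0],[0,0,0,0,0,0],[0,0,0,0,0,0]]]}}

```text
t: 14.18
position: [0.4645, 0.1017, 0.0107]
orientation: [[-0.13, 0.991, -0.0], [0.991, 0.13, -0.0], [-0.0, -0.0, -1.0]]
force: [-1.4, 0.2, -0.8]
gripper_width: 0.0554
grasp_force: 19.0
```

{"method": "servo_tool", "body": {"increments": [[[0.001,0,0.004,0,0,0],[0,0,0,0,0,0]]]}}

```text
t: 14.42
position: [0.4645, 0.1019, 0.0096]
orientation: [[-0.13, 0.991, -0.0], [0.991, 0.13, -0.0], [-0.0, -0.0, -1.0]]
force: [-0.6, -1.8, -1.1]
gripper_width: 0.0554
grasp_force: 19.0
```

{"method": "servo_tool", "body": {"increments": [[[0,0,0.004,0,0,0],[0,0,0,0,0,0]]]}}

```text
t: 14.68
position: [0.4645, 0.1021, 0.0086]
orientation: [[-0.13, 0.991, 0.0], [0.991, 0.13, 0.0], [0.0, 0.0, -1.0]]
force: [0.4, -0.7, -1.0]
gripper_width: 0.0557
grasp_force: 19.0
```

{"method": "servo_tool", "body": {"increments": [[[0,0,0.004,0,0,0],[0,0,0,0,0,0]]]}}

```text
t: 14.92
position: [0.4645, 0.1022, 0.0077]
orientation: [[-0.13, 0.991, 0.0], [0.991, 0.13, 0.0], [0.0, 0.0, -1.0]]
force: [-1.1, -1.0, -1.0]
gripper_width: 0.0557
grasp_force: 19.0
```

{"method": "servo_tool", "body": {"increments": [[[0,0,0.004,0,0,0],[0,0,0,0,0,0]]]}}

```text
t: 15.18
position: [0.4646, 0.1022, 0.007]
orientation: [[-0.13, 0.991, 0.0], [0.991, 0.13, 0.0], [0.0, 0.0, -1.0]]
force: [-2.2, -0.5, 3.7]
gripper_width: 0.0557
grasp_force: 19.0
```

Bar has touched down (force changes sign at z ≈ 0.007). Releasing.

{"method": "servo_tool", "body": {"increments": [[[0,0,0,0,0,0],[0,0,0,0,0,0],[0,0,0,0,0,0],[0,0,0,0,0,0],[0,0,0,0,0,0]]], "fingers": -1}}

```text
t: 15.8
position: [0.4645, 0.1021, 0.0067]
orientation: [[-0.13, 0.991, 0.0], [0.991, 0.13, 0.0], [0.0, 0.0, -1.0]]
force: [-0.6, -0.9, 0.3]
gripper_width: 0.0864
grasp_force: 0.0
```

{"method": "servo_tool", "body": {"increments": [[[0,0,-0.05,0,0,0],[0,0,-0.15,0,0,0],[0,0,-0.2,0,0,0],[0,0,-0.2,0,0,0],[0,0,-0.1,0,0,0]]]}}

```text
t: 16.42
position: [0.4661, 0.1022, 0.1861]
orientation: [[-0.13, 0.991, 0.006], [0.991, 0.13, 0.0], [-0.0, 0.006, -1.0]]
force: [0.3, 0.2, -0.9]
gripper_width: 0.087
grasp_force: 0.0
```

{"method": "servo_tool", "body": {"increments": [[[0,0.2,0,0,0,0],[0,0.2,0,0,0,0],[0,0,0,0,0,0]]]}}

```text
t: 16.8
position: [0.5656, 0.1151, 0.1813]
orientation: [[-0.13, 0.992, -0.0], [0.992, 0.13, -0.0], [0.0, -0.0, -1.0]]
force: [-0.1, -0.4, 0.4]
gripper_width: 0.0869
grasp_force: 0.0
```

```bash
python3 -c "
from h import *
go(.4641,.102,.2)
import pickle
b=get_image('scene');a=get_image('top');pickle.dump((a,b),open('f.pkl','wb'))
c=cv2.resize(b['frame'][140:230,290:400],None,fx=5,fy=5,interpolation=cv2.INTER_CUBIC)
cv2.imwrite('pics/r.png',c)
"
```

```text
t 16.8 pos [0.5656 0.1151 0.1813] ydir deg 7.46917837247658 tilt [-3.e-04 -0.e+00 -1.e+00] tool shift units [ 0.0008 -0.4094 -0.0746] w 0.08691788087472135 F [-0.1  -0.38  0.4 ] q [ 0.06  0.14  1.7  -0.    1.3  -0.07] gf 0.0
```

View pics/r.png

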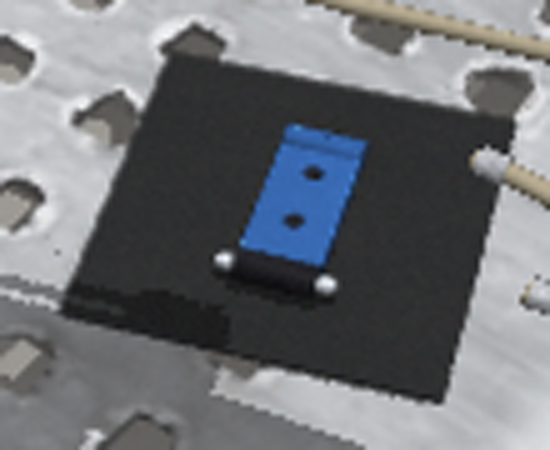

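The flap lies flat, blue face up, with pins at (224,259) and (326,285), bead-end corners at (289,126) and (367,143), and clear of the gripper. Checking its centring against the mat corners in the same picture.

```bash
python3 -c "
from h import *
import pickle
a,b=pickle.load(open('f.pkl','rb'))
P=lambda x,y,z:px2w(b,(x+.5)/5-.5+290,(y+.5)/5-.5+140,z)
m=np.mean([P(*p,.004) for p in[(172,57),(516,120),(440,402),(62,313)]],0)
pin=(P(224,259,.012)+P(326,285,.012))/2
e=(P(289,126,.014)+P(367,143,.014))/2
d=e-pin;print(m,pin,e,np.hypot(*d[:2]));c=pin+d/np.hypot(*d[:2])*.0415
print('centre',c,'offset mm',(c-m)*1000)
"
```

```text
[0.46876419 0.06052044 0.004     ] [0.46237892 0.1039909  0.012     ] [0.4719472  0.01462306 0.014     ] 0.08987860169849687
centre [0.46679692 0.06272674 0.01292347] offset mm [-1.96727027  2.20630369  8.92346786]
```

Centred to within about 3 mm (pin-to-bead-end 90 mm, 91 expected), so I'm handing it in.

```bash
python3 -c "
from h import *
print(workorder.hand_in())"
```

```text
the job is handed in; nothing more can be done
None
```

The bright-face-up flap is turned over and released, lying blue face up about 3 mm from the centre of the mat; the other flap was left alone, and the job was handed in at about 17 s of the 51 s allowed.

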